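# Set the beam ring of the display lamp

### The arm

A 6-joint arm with a two-finger parallel gripper is mounted at the origin on a cart in front of the work surface, level with it; the furniture and walls round the work are solid. World frame = base frame: x ahead of the robot, y to its left, z up, the work surface at z = 0. Lengths are in mm, angles in rad, forces in N, time in s.
With the tool pointing down it reaches from about 400 to 925 mm from the base axis. Payload 12.5 kg.
Tool frame: the origin (TCP) lies where the fingers leave the gripper's body, on its centre line; the fingertips stand 78 mm ahead of it and the grasp point (between the pads) lies 59 mm ahead of it; z points along the fingers, y is the direction in which the jaws open and shut (so a half turn about z gives the same grasp; the last joint's range is limited). The gripper opens to 95 mm and grips with 3 to 60 N. Pads are 20 mm wide; open, the fingers measure 119 mm over their backs; the gripper's body (75 mm by 180 mm) begins 59 mm behind the grasp point.
Start: joints at [1.206, 0.491, 1.559, -0, 1.092, -0.106], TCP at [159.93, 604.202, 292.261] pointing down, gripper open.
Joint ranges: [-3.1, 3.1], [-0.84, 2.19], [0.05, 2.79], [-1.13, 4.28], [0.06, 2.93], [-2.69, 2.69]. Speed limits (rad/s): [2.22, 2.22, 2.79, 3.14, 3.14, 3.14].

### API

Orientations are given as [roll, pitch, yaw] about the fixed x, y, z axes, in that order (R = Rz(yaw) Ry(pitch) Rx(roll)).
In Python, from cell import env, viewer, ticket, search_frame gives the robot as it stands.
- The arm moves only by the shell command python3 -m inch 'ROWS'. ROWS is a JSON object of lists of equal length, an entry for each row: "hand": the opening, from 0 (shut) to 1 (fully open); "delta_pos": the shift along the tool's x, y, z in cm, a list of three; "turn": the turn about the tool's z in rad. A call has 1 to 20 rows; each row shifts and turns the commanded pose from where the row before left it, along the tool's axes as they then stand; what a row does not reach is not made up. A row lasts 1/10 s, in which the tool goes at most 50 mm and 8.59 degrees, less where a joint would pass 70% of its speed; a pose out of reach is approached as far as the arm can. A call is refused whole if a number of a shift passes 5 or a number of a turn 0.15, either way. A call with a gripper value outside its range is refused whole. The fingers move at their own pace and stop on an object; the grip force is fixed at half the most. Time passes only in rows, so rows that do not move let the fingers close. It gives the time, the measured TCP pose, the force and the opening at its end, in the units of the state.
- env.state(): the state, without advancing time (a new reading comes with each control period).
- viewer.read_camera(name): name is "scene" or "top" or "wrist"; returns (picture, depth): 480x640x3 uint8, blue, green, red; 480x640 float32, mm along the optical axis (not along the pixel's ray), 0 where there is no reading.
- viewer.get_calibration(name): a dict with "fx", "fy", "cx", "cy" (pixels), "T" (4x4, takes a point from camera to world coordinates). Camera axes: x right, y down, z forward; pixel columns grow to the right and rows downward; lengths in mm; the calibration is good to about 2 mm. A picture is of the moment at which its call begins: read the wrist's pose just before it. get_calibration takes no time and is no camera call; for the wrist camera it gives the pose at the moment of the call.
- ticket.job_done(): hands the job in, once; it reports no verdict.
Trained networks look in the newest picture that a camera, given by its name, has taken for a name from the list of things; names that differ only in an ending like _2 or _b are one class to them, and where a whole thing is asked for, a point or a joint stands for the part that bears it (a point fixed in the world has none). Each returns a list of dicts, best first, with "p" (0 to 1); they miss things now and then, are a little off and sometimes report something else, mostly with a low value. They report only what shows in the picture. A call takes as long as a camera call.
- search_frame(camera, label): "centre" ([column, row] in pixels, amid what is visible of it).
The state is a dict: "t": time; "joints": joint angles; "qvel": joint speeds; "tau": joint torques, N m; "eef_pos": TCP position; "tcp_rot": TCP orientation; "ft_force": force on the tool from outside, world axes, zero at the start; "moment": the same for the moment, N m; "opening": opening from 0.0 (shut) to 1.0 (fully open).
Only numpy, scipy, OpenCV 4.12 (cv2) and the standard library are available. Lean on these libraries where they do the work, as an engineer would, in place of code of your own. Each camera call takes 0.05 s, during which the arm holds its last target.

### The job

Light up the counter display: with the fingertips, gently push the upright lever of the round display lamp along its arc until the ring's pointer stands at the two-dot mark, and only then press the lamp's push switch all the way down and let it come up again. Nothing is gripped or picked up; leave the lamp standing where it is and do not disturb the things around it.

Things in the scene. Friction and masses are not known exactly. Their poses are not given: they have to be found in the camera images.
- lamp: Low battery lamp, loose on rubber feet, 2.2 kg: round wooden base 196 mm across, top at 22 mm, with a 60 mm wide tongue to its -y side (robot's right) ending 153 mm from the axis; on it an aluminium scale disc (186 mm across, top 26 mm), a dark turning ring (126 mm, top 37 mm), inside it a white lens (82 mm, top 41 mm). Origin: underside, on the ring's axis; x away from the robot; yaw within 0.35 rad.
- ring_axis (a point): Point on the ring's upright axis, at the lens, 36 mm above the table.
- two_dot_mark (a point): Inner end of the tick of the two-dot mark, 73 mm from the ring's axis. The scale disc has four raised black marks on the side facing the robot (-x of the lamp), each a radial tick with one, two, three or four dots outside it, reading one to four from left to right as the robot sees them, 0.45 rad apart.
- beam_ring (a joint): Ring angle, rad: 0 with the pointer at one dot, 0.45 at two, 0.90 at three, 1.35 at four; grows counter-clockwise from above (on the robot's side the lever moves left to right). Stops at -0.30 and 1.70. Starts beyond three dots, towards four or past it. Stays where it is left; about 1.7 N at the lever moves it.
- lever_post (a point): Point on the axis of the ring's lever, 63 mm above the table. The lever is an upright steel post, 12 mm in diameter, with a black cap of 15 mm; it rises from the ring to 84 mm above the table, 54 mm from the ring's axis. Nothing else on the ring or lens is higher than 44 mm.
- pointer_tip (a point): Tip of the small steel pointer on the ring's rim, directly outside the lever, 72 mm from the ring's axis.
- switch_top (a point): Centre of the top of the round steel push switch (28 mm in diameter) in a grey housing on the lamp's tongue, 123 mm from the ring's axis. Pressed straight down.
- switch (a joint): Travel of the push switch in m: 0 up, 0.006 fully down (5 N); springs back when released.
- honey_jar: Bystander: honey jar, 64 mm across, 97 mm tall, stands behind the lamp on its right. Origin: underside centre.
- tin: Bystander: round tin, 58 mm across, 72 mm tall, stands behind the lamp on its left. Origin: underside centre.
- stamp: Bystander: wooden hand stamp, 26 x 34 mm, 62 mm tall, stands in front of the lamp's tongue. Origin: underside centre.
- butter_bar: Bystander: wrapped butter bar, 57 x 101 x 25 mm, lies to the right. Origin: underside centre.
- butter_bar_2: Bystander: wrapped butter bar, 57 x 101 x 25 mm, lies at the front right. Origin: underside centre.
- ring_pack_3: Bystander: ring cake in a film bag, 90 x 94 x 25 mm, lies to the left. Origin: underside centre.

How it is judged (in metres and radians):
On the way, in this order (a step that is already met when the one before it is completed fails the run):
1. the pointer stands at the two-dot mark (value of joint beam_ring between 0.38 and 0.52 rad and value of joint switch below 0.002 m), for 0.3 s.
2. the switch is pressed down with the ring at the mark (value of joint beam_ring between 0.38 and 0.52 rad and value of joint switch above 0.0045 m), for 0.05 s.
At the end, for the whole second after the job is handed in: The ring rests within 0.07 rad (4 degrees) of the two-dot mark (joint 0.38 to 0.52), the switch has come up again (travel under 1.5 mm), and the lamp rests level and within 15 mm of where it stood (value of joint beam_ring between 0.38 and 0.52 rad and value of joint switch below 0.0015 m and angular speed of lamp below 0.05 rad/s and velocity of joint beam_ring between -0.05 and 0.05 rad/s and distance of lamp from where it was at the start of the episode below 0.015 m and angle between lamp's own z axis and vertical below 0.05 rad); the robot touches nothing.
It fails at once if the switch is pressed while the pointer is not at the two-dot mark (value of joint switch above 0.003 m and not (value of joint beam_ring between 0.38 and 0.52 rad)).
It fails at once if the lamp is shifted by more than 15 mm, twisted, lifted or tipped (distance of lamp from where it was at the start of the episode above 0.015 m or distance of two_dot_mark from where it was at the start of the episode above 0.02 m or height (world z) of lamp above 0.006 m or angle between lamp's own z axis and vertical above 0.08 rad).
It fails at once if the lever is forced or gripped hard (over 20 N) (contact force between the fingers and beam_ring above 20 N).
It fails at once if a bystander is moved by more than 20 mm or lifted (distance of any of honey_jar, tin, stamp, butter_bar, butter_bar_2, ring_pack_3 from where it was at the start of the episode above 0.02 m or height (world z) of any of honey_jar, tin, stamp, butter_bar, butter_bar_2, ring_pack_3 above 0.01 m).
It fails at once if a standing bystander is tipped (angle between any of honey_jar, tin, stamp's own z axis and vertical above 0.3 rad).
It also fails if it takes over 45 s, if anything falls off the work surface, if the arm or the gripper's body presses on something with over 40 N, if the wrist force passes 120 N, or if a joint passes its speed limit or range.

## Working session

There is one attempt and no reset: what is moved stays moved. The work goes in short steps, Python scripts to look and compute and a shell command to move; the robot and the scene stay as the last step left them, time stands still between calls to the robot, and variables do not carry over. Pictures are saved under pics/ and viewed, and the job is handed in when it is done.

```bash
ls; mkdir -p pics; cat > h.py <<'E'
import numpy as np,cv2
from cell import env,viewer,ticket,search_frame
def px(cam,dep,u,v,win=2):
    c=viewer.get_calibration(cam)
    w=dep[int(v)-win:int(v)+win+1,int(u)-win:int(u)+win+1]; w=w[w>0]
    z=np.median(w) if w.size else 0
    return proj(c,u,v,z)
def proj(c,u,v,z):
    return (np.array(c['T'])@np.array([(u-c['cx'])/c['fx']*z,(v-c['cy'])/c['fy']*z,z,1]))[:3]
def atz(cam,u,v,h):
    c=viewer.get_calibration(cam);T=np.array(c['T'])
    d=T[:3,:3]@np.array([(u-c['cx'])/c['fx'],(v-c['cy'])/c['fy'],1]);o=T[:3,3]
    return o+d*(h-o[2])/d[2]
E
python3 - <<'E'
from h import *
s=env.state();print(s['t'],s['eef_pos'],s['tcp_rot'],s['opening'])
for n in('scene','top'):
    p,d=viewer.read_camera(n);cv2.imwrite(f'pics/{n}1.png',p);np.save(f'{n}_d.npy',d)
    for l in ('lamp','lever_post','pointer_tip','two_dot_mark','switch_top','ring_axis','stamp','honey_jar','tin','butter_bar','ring_pack_3'):
        r=search_frame(n,l)[:2]
        print(n,l,[(np.round(x['centre']),round(x['p'],2),px(n,d,*x['centre']).round()) for x in r])
E
```

```text
pics
0.0 [159.86511216 604.0438672  291.6551436 ] [-3.14047372e+00 -1.31840765e-04  2.88278424e+00] 1.0000042531039346
scene lamp [(array([349., 261.]), 0.72, array([ 534., -107.,   41.])), (array([446., 282.]), 0.51, array([ 629., -333.,   21.]))]
scene lever_post [(array([347., 255.]), 0.7, array([ 534., -102.,   60.]))]
scene pointer_tip [(array([342., 253.]), 0.59, array([556., -73.,  39.]))]
scene two_dot_mark [(array([349., 262.]), 0.73, array([ 534., -107.,   40.]))]
scene switch_top [(array([382., 268.]), 0.52, array([ 561., -188.,   41.]))]
scene ring_axis [(array([348., 260.]), 0.96, array([ 534., -103.,   44.]))]
scene stamp [(array([363., 297.]), 0.7, array([ 448., -201.,   34.]))]
scene honey_jar [(array([406., 249.]), 0.84, array([ 629., -217.,   71.])), (array([343., 250.]), 0.39, array([562., -72.,  43.]))]
scene tin [(array([360., 222.]), 0.76, array([687., -46.,  57.]))]
scene butter_bar [(array([413., 346.]), 0.82, array([ 392., -359.,   20.])), (array([451., 283.]), 0.8, array([ 632., -343.,   20.]))]
scene ring_pack_3 [(array([196., 239.]), 0.67, array([390., 300
[... 445 characters left out ...]
 array([580., -73.,  41.]))]
top switch_top [(array([384., 234.]), 0.43, array([ 548., -183.,   45.]))]
top ring_axis [(array([343., 226.]), 0.88, array([568., -77.,  41.]))]
top stamp [(array([387., 272.]), 0.62, array([ 451., -189.,   57.])), (array([340., 238.]), 0.6, array([535., -72.,  37.]))]
top honey_jar [(array([398., 190.]), 0.85, array([ 654., -209.,   97.]))]
top tin [(array([322., 171.]), 0.93, array([703., -21.,  70.]))]
top butter_bar [(array([448., 290.]), 0.82, array([ 408., -353.,   19.])), (array([350., 228.]), 0.63, array([561., -96.,  41.]))]
top ring_pack_3 [(array([192., 292.]), 0.97, array([389., 307.,  20.])), (array([447., 291.]), 0.2, array([ 406., -351.,   20.]))]
```

```bash
python3 - <<'E'
import cv2
p=cv2.imread('pics/top1.png');cv2.imwrite('pics/top1c.png',cv2.resize(p[150:300,270:470],None,fx=4,fy=4,interpolation=cv2.INTER_CUBIC))
p=cv2.imread('pics/scene1.png');cv2.imwrite('pics/scene1c.png',cv2.resize(p[190:340,280:480],None,fx=4,fy=4,interpolation=cv2.INTER_CUBIC))
E
```

```text
(no output)
```

View pics/top1c.png

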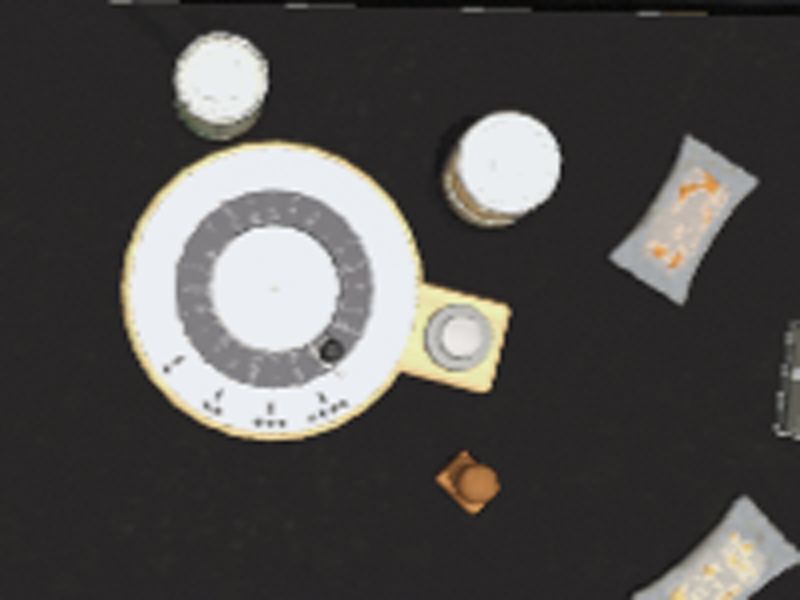

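View pics/scene1c.png

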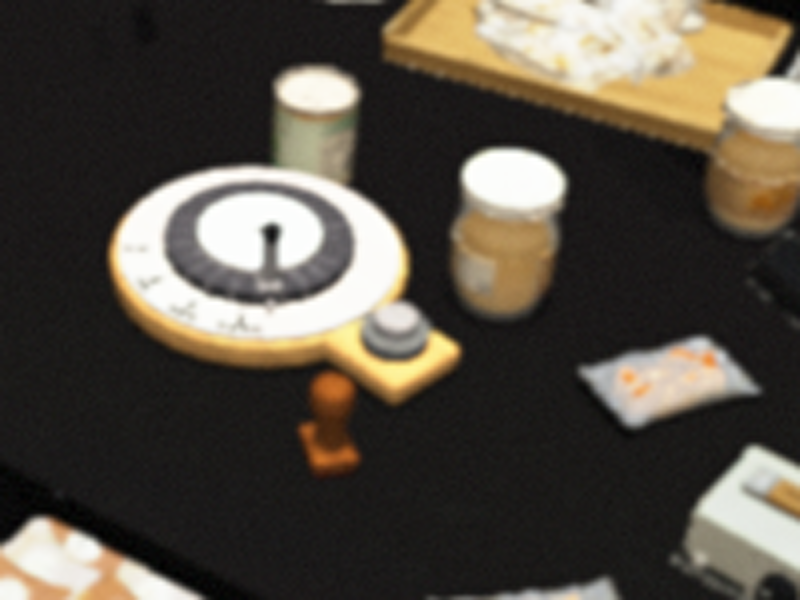

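The top crop shows the lamp axis at about (274,289), the lever cap at (332,350) and the marks from one dot (173,364) to four dots (327,404). The switch is at (461,332). The pointer stands just past four dots.

```bash
python3 - <<'E'
from h import *
f=lambda a,b,z:atz('top',(a+.5)/4-.5+270,(b+.5)/4-.5+150,z)[:2]
A=f(274,289,41);print('axis',A)
for n,a,b,z,r in(('lever',332,350,84,54),('pointer',340,374,37,72),('m1',180,358,26,77),('m2',218,394,26,77),('m3',270,408,26,77),('m4',322,398,26,77),('switch',461,332,45,123),('base',274,290,22,0)):
    q=f(a,b,z);d=q-A;print(n,q.round(1),np.hypot(*d).round(1),np.degrees(np.arctan2(d[1],d[0])).round(1))
d=np.load('top_d.npy')
print(px('top',d,384.7,232.6))
s=env.state();c=viewer.get_calibration('wrist');print(np.round(c['T'],2).tolist(),c['fx'],s['joints'])
E
```

```text
axis [577.47725328 -65.0862627 ]
lever [536.9 -99.5] 53.2 -139.7
pointer [ 524.1 -108.6] 68.8 -140.8
m1 [532.7  -6. ] 74.2 127.1
m2 [510. -31.] 75.6 153.2
m3 [501.7 -64.7] 75.8 179.7
m4 [508.8 -98.1] 76.2 -154.3
switch [ 552.3 -184.6] 122.2 -101.9
base [578.4 -66. ] 1.3 -46.3
[ 552.33022547 -184.21572797   44.74188544]
[[0.26, 0.92, 0.29, 79.4], [0.97, -0.24, -0.07, 625.44], [0.0, 0.29, -0.96, 384.19], [0.0, 0.0, 0.0, 1.0]] 372.1763838855674 [ 1.20638554e+00  4.90902947e-01  1.55889540e+00  9.54658367e-06
  1.09172360e+00 -1.05595624e-01]
```

```bash
python3 -m inch '{"hand":[0,0,0,0,0,0,0,0,0,0,0,0,0,0,0,0,0,0,0,0],"delta_pos":[[-2.8,-2.8,0],[-2.8,-2.8,0],[-2.8,-2.8,0],[-2.8,-2.8,0],[-2.8,-2.8,0],[-2.8,-2.8,0],[-2.8,-2.8,0],[-2.8,-2.8,0],[-2.8,-2.8,0],[-2.8,-2.8,0],[-2.8,-2.8,0],[-2.8,-2.8,0],[-2.8,-2.8,0],[-2.8,-2.8,0],[-2.8,-2.8,0],[-2.8,-2.8,0],[-2.8,-2.8,0],[-2.8,-2.8,0],[-2.8,-2.8,0],[-2.8,-2.8,0]],"turn":[0,0,0,0,0,0,0,0,0,0,0,0,0,0,0,0,0,0,0,0]}'
python3 - <<'E'
from h import *
s=env.state();print(s['t'],s['eef_pos'],s['tcp_rot'],s['opening'],s['ft_force'])
c=viewer.get_calibration('wrist')
p,d=viewer.read_camera('wrist');cv2.imwrite('pics/w1.png',p);np.save('w1_d.npy',d)
for l in ('lamp','lever_post','pointer_tip','two_dot_mark','switch_top','ring_axis'):
    print(l,[(np.round(x['centre'],1),round(x['p'],2),px('wrist',d,*x['centre']).round(1)) for x in search_frame('wrist',l)[:2]])
E
```

```text
t: 3.2
eef_pos: [558.6, -82.1, 292.3]
tcp_rot: [3.141, 0.0, 2.883]
ft_force: [0.4, 1.3, 0.3]
opening: 0.001
3.2 [558.58481363 -82.07744971 292.3084977 ] [3.14146142e+00 2.18375796e-04 2.88262194e+00] 0.0010567094017988716 [0.38969842 1.34231849 0.32474375]
lamp [(array([336.4, 219. ]), 0.95, array([563.6, -68.2,  39.4]))]
lever_post [(array([354.1, 191.6]), 0.71, array([541.7, -43.8,  35.9])), (array([410.8, 318.6]), 0.49, array([680.2, -18.7,  46.4]))]
pointer_tip [(array([347.5, 189.1]), 0.6, array([537.1, -48. ,  35.8]))]
two_dot_mark [(array([336.8, 223.2]), 0.68, array([565. , -64.8,  40.4]))]
switch_top [(array([216.9, 236.4]), 0.8, array([ 547.6, -177.9,   43.7])), (array([338.2, 221.3]), 0.69, array([563.6, -62.7,  40.3]))]
ring_axis [(array([332.5, 222.7]), 0.65, array([563.5, -68. ,  40.7]))]
```

View pics/w1.png

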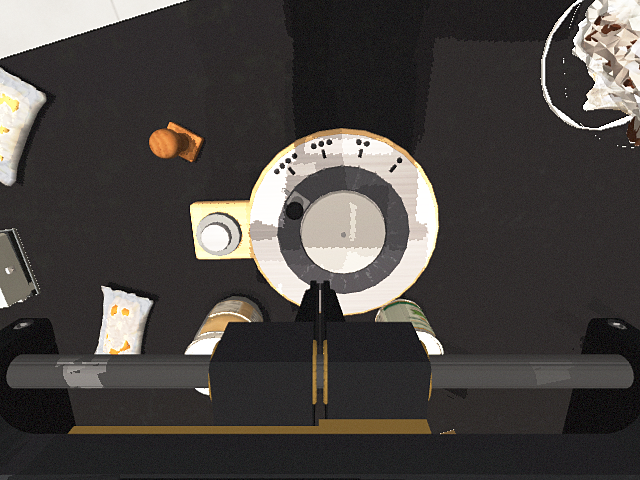

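The wrist view has the robot side at the top. It shows the lens centre at about (343,235), the lever cap at (294,210), the switch at (215,237), and the ticks from one to four at (393,168), (361,153), (324,153) and (292,171). I'll zoom in to refine these.

```bash
python3 - <<'E'
import cv2
p=cv2.imread('pics/w1.png');cv2.imwrite('pics/w1c.png',cv2.resize(p[120:270,190:390],None,fx=4,fy=4,interpolation=cv2.INTER_CUBIC))
E
```

```text
(no output)
```

View pics/w1c.png

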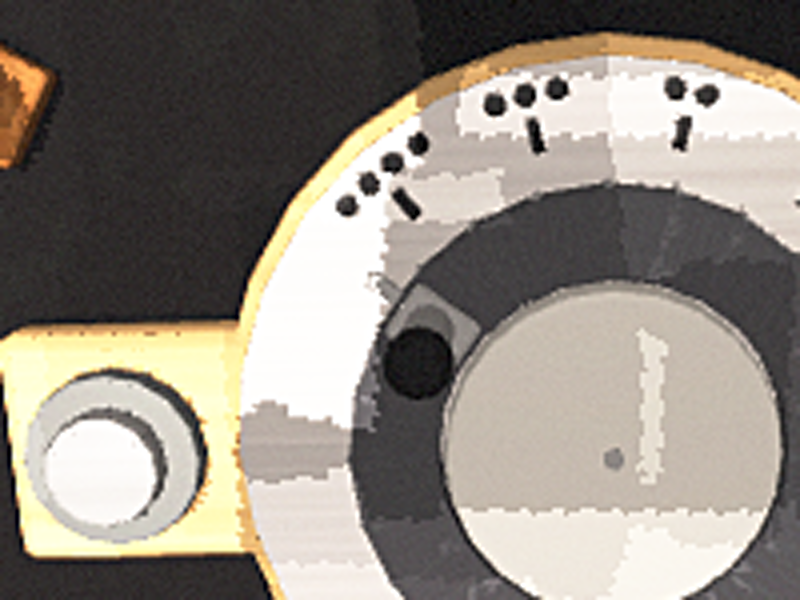

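```bash
python3 - <<'E'
from h import *
f=lambda a,b,z:atz('wrist',(a+.5)/4-.5+190,(b+.5)/4-.5+120,z)[:2]
A=f(614,459,41);print('axis',A)
for n,a,b,z,r in(('lever',418,363,84,54),('pointer',372,277,36,72),('m2in',681,149,27,73),('m2out',686,118,27,81),('m3in',539,151,27,73),('m4in',415,215,27,73),('switch',100,472,45,123)):
    q=f(a,b,z);d=q-A;print(n,q.round(1),np.hypot(*d).round(1),(np.degrees(np.arctan2(d[1],d[0]))%360).round(1))
print(env.state()['t'])
E
```

```text
axis [577.21189265 -61.00629432]
lever [534.5 -94.8] 54.5 218.3
pointer [ 521.1 -105.4] 71.5 218.4
m2in [511.9 -28.1] 73.2 153.2
m2out [505.3 -25.4] 80.3 153.6
m3in [503.8 -60.4] 73.4 179.5
m4in [510.7 -92.6] 73.6 205.4
switch [ 548.1 -179.8] 122.3 256.2
3.55
```

```bash
python3 -m inch '{"hand":[0,0,0,0,0,0,0,0,0,0],"delta_pos":[[0,0,0],[0,0,0],[0,0,0],[0,0,0],[0,0,0],[-2.5,-2.8,3],[0,0,3],[0,0,3],[0,0,3],[0,0,0]],"turn":[0.128,0.128,0.128,0.128,0.128,0,0,0,0,0]}'
python3 - <<'E'
from h import *
s=env.state();print(s['t'],s['eef_pos'],s['tcp_rot'],s['ft_force'])
p,d=viewer.read_camera('wrist');cv2.imwrite('pics/w2.png',p)
E
```

```text
t: 4.55
eef_pos: [550.3, -116.2, 169.6]
tcp_rot: [-3.139, -0.005, 2.244]
ft_force: [-1.0, 1.0, 0.7]
opening: 0.007
4.55 [ 550.28017262 -116.24161603  169.5617572 ] [-3.13869029 -0.00470529  2.24382128] [-0.96642388  1.03222022  0.69652916]
```

View pics/w2.png

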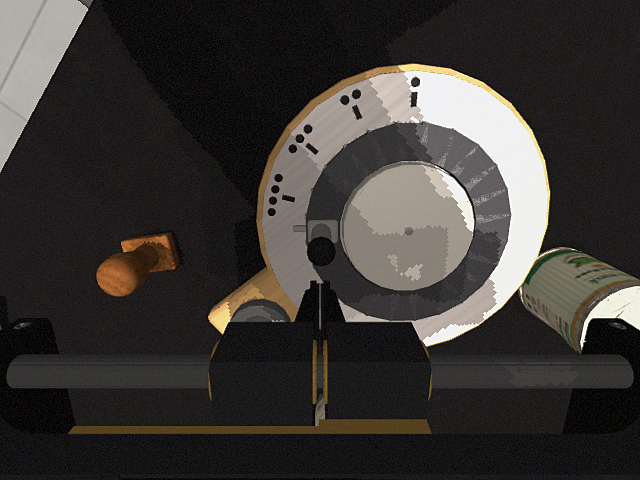

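The fingertips show at (320,285), directly behind the lever cap at (321,250). The pointer points left, radially outward, so the tool is aligned with the tangent.

```bash
python3 - <<'E'
from h import *
s=env.state();print(s['t'],s['eef_pos'],s['tcp_rot'])
L=atz('wrist',321,250,84);A=atz('wrist',409,231,41);print(L,A)
psi=s['tcp_rot'][2];x=np.array([np.cos(psi),np.sin(psi)]);y=np.array([x[1],-x[0]])
e=s['eef_pos'][:2]
for P in(L,A): d=P[:2]-e;print('tool',d@x,d@y)
d=L-A;print(np.hypot(*d[:2]),np.degrees(np.arctan2(d[1],d[0]))%360)
M=atz('wrist',359,118,27);d=M-A;print(np.hypot(*d[:2]),np.degrees(np.arctan2(d[1],d[0]))%360)
E
```

```text
4.6 [ 551.13814765 -116.5781747   171.60174523] [-3.14015748e+00 -2.39212735e-03  2.24382182e+00]
[536.7015319  -96.94330472  84.        ] [580.46892013 -64.11773479  41.        ]
tool 24.35240701216296 0.9509290695223006
tool 22.737407938161002 55.63633929405259
54.70925253953109 216.86992174332548
73.9197358190018 153.94830042697455
```

```bash
python3 -m inch '{"hand":[0,0,0,0,0,0,0,0],"delta_pos":[[-0.5,0,0.5],[0,0,1.2],[0,0,1.2],[0,0,1.1],[0,0,0],[0.5,0,0],[0.5,0,0],[0,0,0]],"turn":[0,0,0,0,0,0,0,0]}'
python3 - <<'E'
from h import *
s=env.state();print(s['t'],s['eef_pos'],s['tcp_rot'],s['ft_force'])
p,d=viewer.read_camera('wrist');cv2.imwrite('pics/w3.png',p)
E
```

```text
t: 5.4
eef_pos: [548.1, -113.0, 132.6]
tcp_rot: [3.142, -0.0, 2.243]
ft_force: [-0.2, 0.1, 0.5]
opening: 0.004
5.4 [ 548.08473039 -112.96636091  132.57865101] [ 3.14151217e+00 -7.59262516e-05  2.24318575e+00] [-0.24121102  0.07654782  0.46141573]
```

View pics/w3.png

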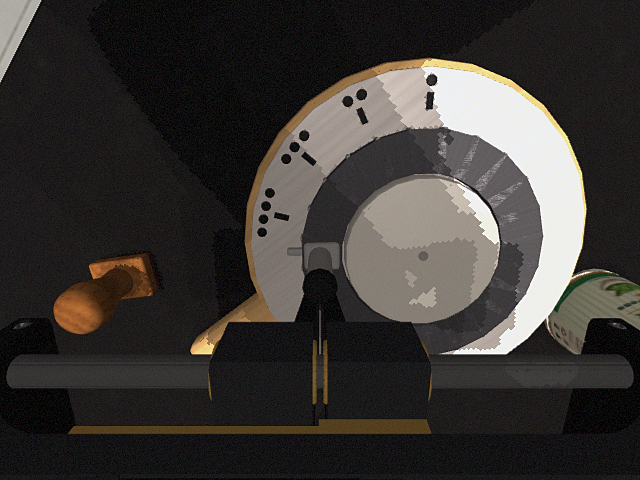

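The lever cap at (320,283) sits right in front of the fingertips, with only a small gap left. Next I push along the arc.

```bash
python3 -m inch '{"hand":[0,0,0,0,0,0,0,0],"delta_pos":[[0.33,-0.085,0],[0.33,-0.085,0],[0.33,-0.085,0],[0.33,-0.085,0],[0.33,-0.085,0],[0.33,-0.085,0],[0.33,-0.085,0],[0.33,-0.085,0]],"turn":[0.06,0.06,0.06,0.06,0.06,0.06,0.06,0.06]}'
python3 - <<'E'
from h import *
s=env.state();print(s['t'],s['eef_pos'],s['tcp_rot'],s['ft_force'])
p,d=viewer.read_camera('wrist');cv2.imwrite('pics/w4.png',p)
E
```

```text
t: 6.25
eef_pos: [530.7, -93.3, 132.5]
tcp_rot: [3.141, 0.0, 1.76]
ft_force: [-1.3, -2.5, 0.4]
opening: 0.002
6.25 [530.74823096 -93.3133032  132.5335064 ] [3.14134173e+00 4.40345178e-04 1.76046606e+00] [-1.30851894 -2.47175746  0.36723999]
```

View pics/w4.png

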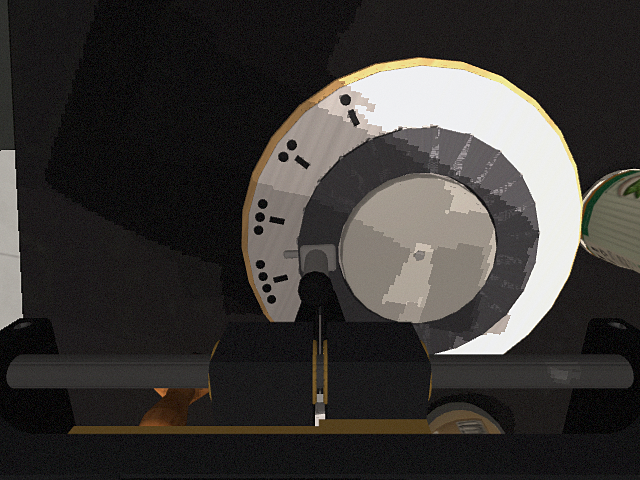

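The lever is moving. The pointer tip at (286,254) is now between the four-dot tick (280,279) and the three-dot tick (277,220). The two-dot tick is at (302,162).

```bash
cat >> h.py <<'E'
def ang(A,*pts):
    A=atz('wrist',*A,41);o=[]
    for u,v,z in pts:
        d=atz('wrist',u,v,z)-A;o.append((round(float(np.hypot(*d[:2])),1),round(float(np.degrees(np.arctan2(d[1],d[0]))%360),1)))
    print(A.round(1),o)
E
python3 - <<'E'
from h import *
ang((420,255),(286,254,37),(308,166,27),(296,157,27),(284,221,27))
E
```

```text
[578.6 -63.2  41. ] [(70.2, 191.4), (73.3, 153.5), (81.0, 153.6), (73.2, 179.1)]
```

```bash
python3 -m inch '{"hand":[0,0,0,0,0,0,0,0,0,0],"delta_pos":[[0.33,-0.085,0],[0.33,-0.085,0],[0.33,-0.085,0],[0.33,-0.085,0],[0.33,-0.085,0],[0.33,-0.085,0],[0.33,-0.085,0],[0.33,-0.085,0],[0.33,-0.085,0],[0,0,0]],"turn":[0.06,0.06,0.06,0.06,0.06,0.06,0.06,0.06,0.06,0]}'
python3 - <<'E'
from h import *
s=env.state();print(s['t'],s['eef_pos'],s['tcp_rot'],s['ft_force'])
p,d=viewer.read_camera('wrist');cv2.imwrite('pics/w5.png',p)
E
```

```text
t: 7.3
eef_pos: [524.7, -63.3, 132.4]
tcp_rot: [3.141, -0.0, 1.223]
ft_force: [-0.8, 0.5, -0.6]
opening: 0.004
7.3 [524.73990575 -63.2704644  132.42734547] [ 3.14136005e+00 -1.34001514e-04  1.22329032e+00] [-0.82416601  0.48629858 -0.62613383]
```

View pics/w5.png

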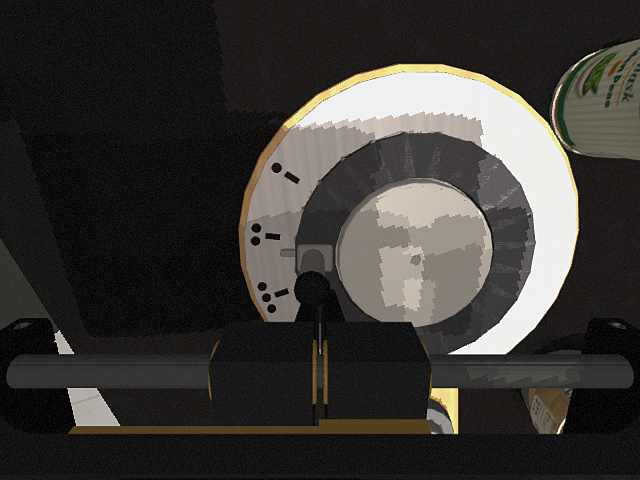

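The pointer tip at (283,253) is now just short of the two-dot tick, whose inner end is at (280,237). The lens centre is at (416,259).

```bash
python3 - <<'E'
from h import *
ang((416,259),(283,253,37),(280,237,27),(266,236,27))
p=cv2.imread('pics/w5.png');cv2.imwrite('pics/w5c.png',cv2.resize(p[190:310,240:400],None,fx=5,fy=5,interpolation=cv2.INTER_CUBIC))
E
```

```text
[578.9 -63.4  41. ] [(69.8, 158.6), (72.6, 154.0), (80.4, 154.2)]
```

View pics/w5c.png

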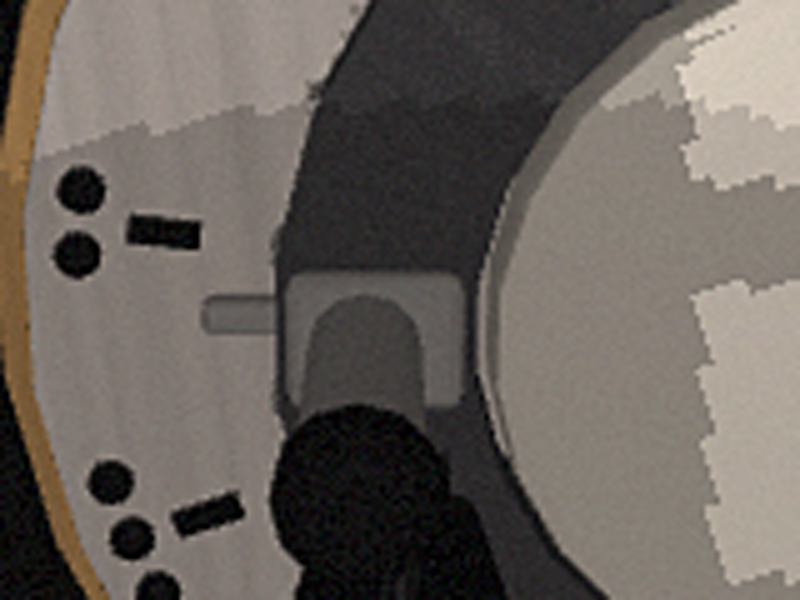

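```bash
python3 -m inch '{"hand":[0,0,0,0],"delta_pos":[[0.22,-0.055,0],[0.22,-0.055,0],[0,0,0],[0,0,0]],"turn":[0.04,0.04,0,0]}'
python3 - <<'E'
from h import *
s=env.state();print(s['t'],s['eef_pos'],s['tcp_rot'],s['ft_force'])
p,d=viewer.read_camera('wrist');cv2.imwrite('pics/w6.png',p)
cv2.imwrite('pics/w6c.png',cv2.resize(p[190:310,240:440],None,fx=4,fy=4,interpolation=cv2.INTER_CUBIC))
E
```

```text
t: 7.75
eef_pos: [525.5, -59.1, 132.3]
tcp_rot: [3.141, -0.0, 1.145]
ft_force: [-0.5, 0.8, 0.6]
opening: 0.004
7.75 [525.45709818 -59.09170397 132.34319121] [ 3.14099770e+00 -2.97507358e-04  1.14514997e+00] [-0.52925023  0.79634744  0.60955456]
```

View pics/w6c.png

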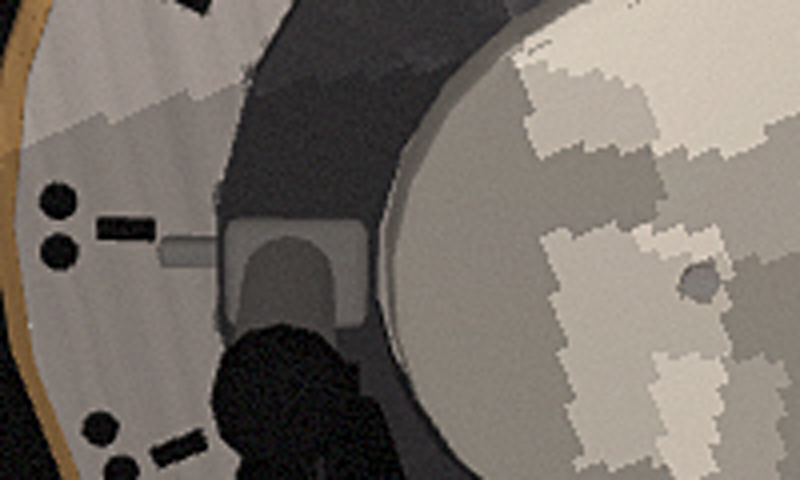

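```bash
python3 - <<'E'
from h import *
g=lambda u,v:((u+.5)/4-.5+240,(v+.5)/4-.5+190)
for z in (30,33,37):
  ang(g(700,282),(*g(162,251),z),(*g(155,230),27),(*g(98,228),27))
E
```

```text
[578.3 -63.6  41. ] [(71.4, 155.2), (72.6, 153.5), (80.5, 153.5)]
[578.3 -63.6  41. ] [(71.1, 154.3), (72.6, 153.5), (80.5, 153.5)]
[578.3 -63.6  41. ] [(70.7, 153.2), (72.6, 153.5), (80.5, 153.5)]
```

```bash
python3 -m inch '{"hand":[0,0,0,0],"delta_pos":[[0.17,-0.04,0],[0,0,0],[0,0,0],[0,0,0]],"turn":[0.03,0,0,0]}'
python3 - <<'E'
from h import *
s=env.state();print(s['t'],s['eef_pos'],s['tcp_rot'],s['ft_force'])
p,d=viewer.read_camera('wrist');cv2.imwrite('pics/w7.png',p)
cv2.imwrite('pics/w7c.png',cv2.resize(p[190:310,240:440],None,fx=4,fy=4,interpolation=cv2.INTER_CUBIC))
E
```

```text
t: 8.2
eef_pos: [525.7, -57.3, 132.2]
tcp_rot: [3.141, -0.0, 1.114]
ft_force: [0.0, -0.6, 0.1]
opening: 0.006
8.2 [525.65107367 -57.3403103  132.24622653] [ 3.14138135e+00 -1.63600700e-04  1.11375857e+00] [ 0.02222251 -0.62127814  0.13759885]
```

View pics/w7c.png

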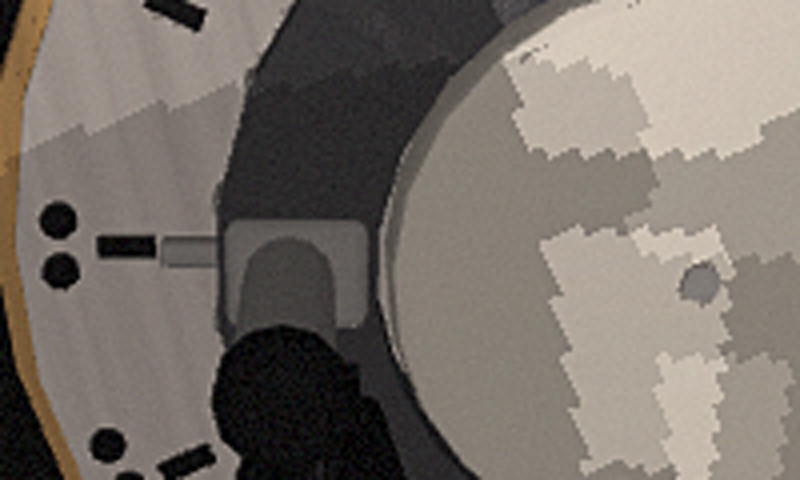

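The pointer, centred at row 251, now lines up with the two-dot tick at row 246. That is about 1 px of offset. I'll back straight off and then raise the hand.

```bash
python3 -m inch '{"hand":[0,0,0,0,0,0,0,0],"delta_pos":[[-0.5,0,0],[-1,0,0],[-1.5,0,0],[0,0,-3],[0,0,-4],[0,0,-4],[0,0,-3],[0,0,0]],"turn":[0,0,0,0,0,0,0,0]}'
python3 - <<'E'
from h import *
s=env.state();print(s['t'],s['eef_pos'],s['tcp_rot'],s['ft_force'])
p,d=viewer.read_camera('wrist');cv2.imwrite('pics/w8.png',p);np.save('w8_d.npy',d)
E
```

```text
t: 9.05
eef_pos: [512.7, -85.4, 275.9]
tcp_rot: [3.135, -0.001, 1.112]
ft_force: [0.1, -0.5, -0.6]
opening: 0.006
9.05 [512.72075546 -85.3933303  275.9223941 ] [ 3.13513820e+00 -1.18453226e-03  1.11220113e+00] [ 0.14290836 -0.49911832 -0.57889744]
```

View pics/w8.png

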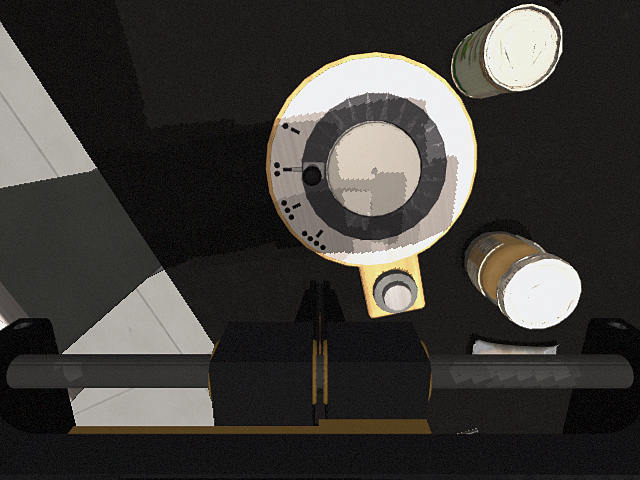

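The pointer stands in line with the two-dot tick at (287,169). The switch top is at (397,296).

```bash
python3 - <<'E'
from h import *
s=env.state();print(s['t'],s['eef_pos'])
p=cv2.imread('pics/w8.png');cv2.imwrite('pics/w8c.png',cv2.resize(p[110:320,260:440],None,fx=2.8,fy=2.8,interpolation=cv2.INTER_CUBIC))
d=np.load('w8_d.npy')
print([(x['centre'],x['p']) for x in search_frame('wrist','switch_top')])
S=atz('wrist',397,296,45);A=atz('wrist',375,171,41);print(S,A,px('wrist',d,397,296))
psi=s['tcp_rot'][2];x=np.array([np.cos(psi),np.sin(psi)]);y=np.array([x[1],-x[0]])
dd=S[:2]-s['eef_pos'][:2];print(dd@x,dd@y,np.hypot(*(S-A)[:2]))
E
```

```text
9.1 [512.15838967 -85.14615615 273.75272848]
[([396.1, 295.6], 0.75)]
[ 547.98473291 -177.22090838   45.        ] [576.48666082 -62.53904769  41.        ] [ 547.96923554 -180.22725839   39.25433132]
-66.70006971183771 72.88612741383236 118.17059306318419
```

View pics/w8c.png

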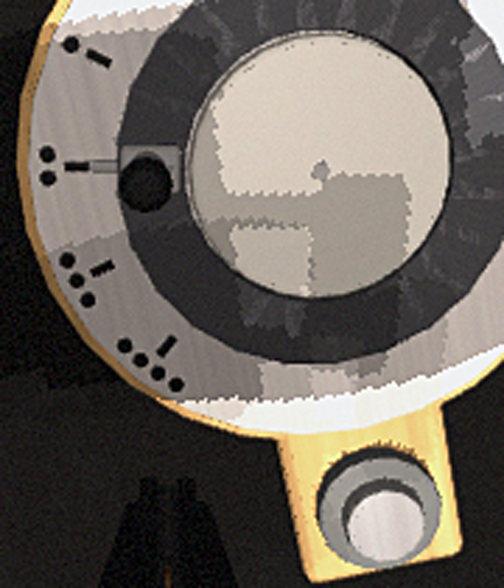

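```bash
python3 -m inch '{"hand":[0,0,0,0,0,0,0,0,0,0],"delta_pos":[[-2.3,2.5,0],[-2.3,2.5,0],[-2.4,2.6,0],[0,0,0],[0,0,3],[0,0,4],[0,0,4],[0,0,2],[0,0,0],[0,0,0]],"turn":[0,0,0,0,0,0,0,0,0,0]}'
python3 - <<'E'
from h import *
s=env.state();print(s['t'],s['eef_pos'],s['tcp_rot'],s['ft_force'])
p,d=viewer.read_camera('wrist');cv2.imwrite('pics/w9.png',p)
p,d=viewer.read_camera('scene');cv2.imwrite('pics/s9.png',cv2.resize(p[190:340,280:480],None,fx=4,fy=4))
E
```

```text
t: 10.15
eef_pos: [549.2, -180.4, 141.9]
tcp_rot: [-3.14, -0.0, 1.113]
ft_force: [-0.4, 0.6, -0.1]
opening: 0.005
10.15 [ 549.19144277 -180.43982147  141.8675876 ] [-3.13998867e+00 -8.64000029e-05  1.11275840e+00] [-0.43245087  0.57033732 -0.12633865]
```

View pics/w9.png

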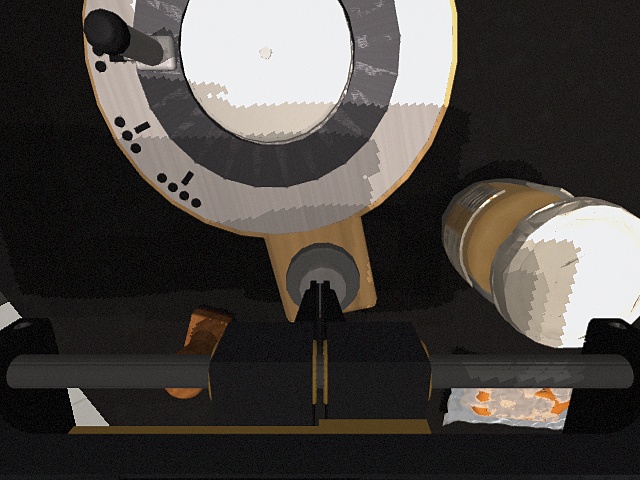

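View pics/s9.png

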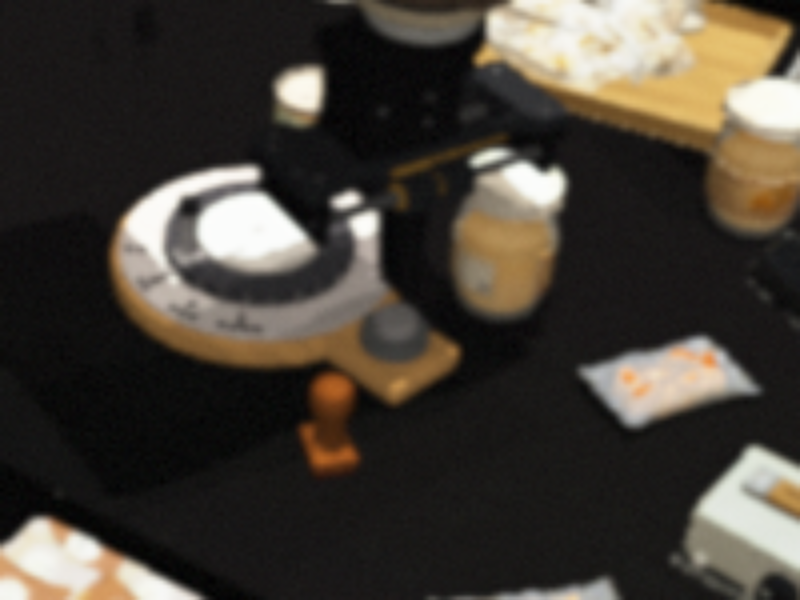

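The fingertips at (320,285) are over the switch. The lever and jar are clear, with the body base about 18 mm above the jar top even at full press. Next I descend and watch the force.

```bash
python3 -m inch '{"hand":[0,0,0,0],"delta_pos":[[0,0,0.6],[0,0,0.6],[0,0,0.5],[0,0,0]],"turn":[0,0,0,0]}'
python3 -m inch '{"hand":[0,0,0],"delta_pos":[[0,0,0.2],[0,0,0.2],[0,0,0]],"turn":[0,0,0]}'
```

```text
t: 10.65
eef_pos: [549.3, -180.4, 124.5]
tcp_rot: [-3.141, -0.0, 1.113]
ft_force: [-0.0, 0.8, -0.2]
opening: 0.003
t: 10.95
eef_pos: [549.6, -180.6, 121.2]
tcp_rot: [3.141, -0.0, 1.113]
ft_force: [0.5, -0.5, 1.9]
opening: 0.005
```

```bash
python3 -m inch '{"hand":[0,0,0],"delta_pos":[[0,0,0.2],[0,0,0.1],[0,0,0]],"turn":[0,0,0]}'
python3 -m inch '{"hand":[0,0,0],"delta_pos":[[0,0,0.1],[0,0,0.1],[0,0,0]],"turn":[0,0,0]}'
```

```text
t: 11.25
eef_pos: [549.6, -180.6, 118.3]
tcp_rot: [3.141, -0.0, 1.113]
ft_force: [0.4, 0.2, 4.0]
opening: 0.005
t: 11.55
eef_pos: [549.6, -180.6, 116.2]
tcp_rot: [3.141, -0.0, 1.113]
ft_force: [0.3, 0.3, 5.5]
opening: 0.004
```

```bash
python3 -m inch '{"hand":[0,0,0],"delta_pos":[[0,0,0.1],[0,0,0],[0,0,0]],"turn":[0,0,0]}'
```

```text
t: 11.85
eef_pos: [549.6, -180.6, 115.8]
tcp_rot: [3.141, -0.0, 1.113]
ft_force: [-2.5, 0.7, 10.3]
opening: 0.004
```

The force jumped to 10 N and the motion stopped, so the switch has bottomed out. I'll release it and move the hand clear.

```bash
python3 -m inch '{"hand":[0,0,0,0,0,0,0,0,0,0],"delta_pos":[[0,0,-0.3],[0,0,-0.5],[0,0,-1],[0,0,-2],[0,0,-4],[0,0,-4],[0,0,-4],[-2,-2,0],[0,0,0],[0,0,0]],"turn":[0,0,0,0,0,0,0,0,0,0]}'
python3 - <<'E'
from h import *
s=env.state();print(s['t'],s['eef_pos'],s['ft_force'])
p,d=viewer.read_camera('wrist');cv2.imwrite('pics/w10.png',p)
p,d=viewer.read_camera('top');cv2.imwrite('pics/t10.png',cv2.resize(p[150:300,270:470],None,fx=4,fy=4))
E
```

```text
t: 12.85
eef_pos: [522.5, -189.7, 273.6]
tcp_rot: [-3.142, -0.0, 1.112]
ft_force: [0.2, -0.3, 0.0]
opening: 0.006
12.85 [ 522.45049695 -189.68433753  273.5581341 ] [ 0.20737359 -0.29666423  0.04875605]
```

View pics/w10.png

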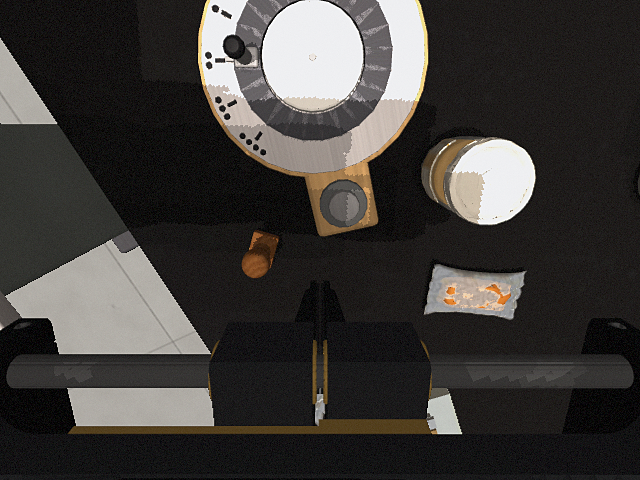

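View pics/t10.png

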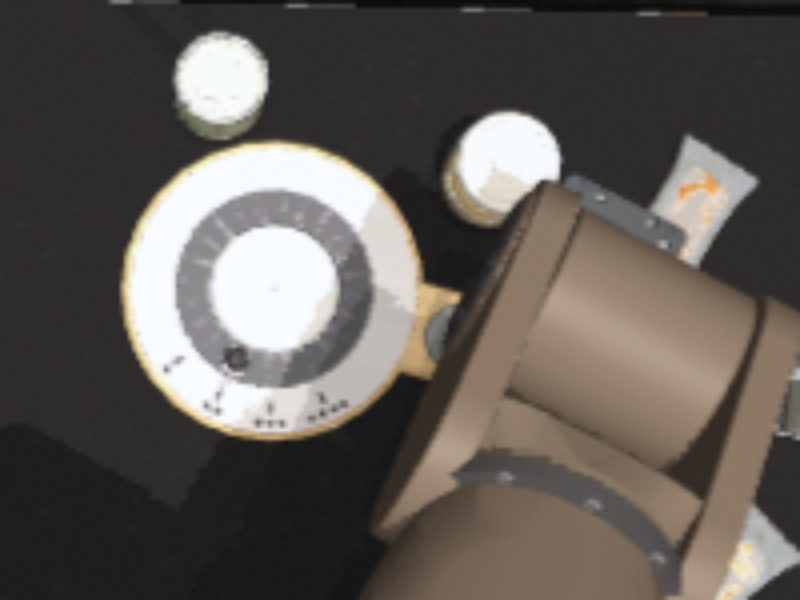

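The top view shows the lever cap at (236,358), with the pointer still lined up with the two-dot tick at (218,394). The lamp outline and the visible bystanders are where they were. The wrist view shows the switch free and the hand touching nothing.

```bash
python3 -c "
from cell import ticket;print(ticket.job_done())"
```

```text
the job is handed in; nothing more can be done
None
```

The ring's pointer is at the two-dot mark and the switch has been pressed all the way down and released. I handed the job in at about 13 s; it reports no verdict.

- **Lever:** I pushed it along its arc with closed fingertips until the pointer was about 1 px from the two-dot tick. That is roughly 0.01 rad, within the 0.07 allowed. The measured force in the readings between pushes stayed under 3 N.
- **Switch:** I pressed it in small steps over about 6 mm. The force rose steadily to 5.5 N, then jumped to about 10 N as it bottomed out, and fell to about zero once I lifted off.
- **Final pictures:** The pointer was still at two dots, and the lamp and the bystanders in view had not visibly moved. The hand was clear of everything.
- **What I could not confirm:** I judged that the switch came back up only from the pictures and the zero force. The ring pack was out of view in the final pictures.
- **Where measurements disagreed:** The top and wrist cameras differed by about 4 mm in y on where the lamp stands. The switch-top height ranged from 39 to 45 mm between readings, so I relied on the wrist view and the force instead.

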